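Pack the last swab tube and press the transport case shut

TASK

Lay the loose swab tube flat in the empty lane of the open transport case, its cap at the same end as the two tubes already packed. Then set the lid in the case's mouth and press it down until it is fully home and level all round, since the stiff rubber seals hold it proud until pressed. Set things down gently rather than dropping them, and leave the packed tubes and everything else on the bench where they are.

Things in the scene. Friction and masses are not known exactly. Their poses are not given: they have to be found in the camera images.
- case: open grey transport case fixed to the bench, outside 170 (x) x 158 (y) x 56 mm high, walls 5 mm, inner floor 5 mm above the bench. Origin: centre of its underside. Lanes run along its x at y = -42, 0, +42 mm. Black cross ribs at x = -27 and +27 mm (6 mm thick, tops 17 mm above bench) have a notch per lane, 24 narrowing to 18 mm wide, for a tube's body; clear floor between ribs
- case_mouth (a point): centre of the case's mouth, level with the rim, 56 mm above the case's origin; the mouth is 160 (x) x 148 (y) mm inside
- seal_near_top (a point): middle of the top of the black rubber seal strip (10 mm in x, 148 in y) inside the case's -x end wall, at x = -75 mm; at first 6 mm below the rim. The two strips move down separately, up to 9 mm, under about 5 N each, and stay where pushed
- seal_far_top (a point): the same for the strip inside the +x end wall, at x = +75 mm
- lane_strip: thin flat grey felt strip 40 x 15 x 1 mm on the floor of the empty lane, between the ribs. Origin: middle of the lane, on the inner floor; x along the lane. The packed tubes' caps are at the -x end
- lid: lid: white plate 178 (x) x 166 (y) x 5 mm over a grey plug 154 x 142 x 13 mm (lowest 5 mm: 151 x 139) that enters the mouth. Origin: centre of the plug's underside; plate top 18 mm above it. Starts handle up on the bench. Goes on either way round. Set in, the plate stays 7 mm above the rim; home, it meets the rim, origin 43 mm above the case's. 200 g
- lid_handle_top (a point): middle of the top face of the lid's ridge handle, 44 mm above the lid's origin; the handle is 70 (x) x 16 (y) x 26 mm high, in the middle of the plate
- tube: the loose white swab tube, 120 mm long along x, body 14 mm diameter, with a square grey cap 24 x 20 x 20 mm at the -x end and a round foot 20 mm diameter x 4 mm at the +x end; it lies level on cap and foot. Origin: mid-length, 10 mm below the axis, so on the surface it lies on. 30 g
- tube_cap (a point): centre of the loose tube's cap, 48 mm from mid-length
- packed_1: a tube of the same kind already lying in the case, cap at the case's -x end; same axes as the loose tube
- packed_2: another such tube in the case
- marker: white and black marker pen, 130 x 16 x 16 mm, lying along its x; bystander near the tube; origin under it
- mouse: black computer mouse, 100 x 60 x 34 mm; bystander; origin under its centre
- cartridge_1: upright white and grey test cartridge, 50 x 44 x 72 mm; bystander; origin under its centre
- cartridge_2: a second such cartridge; bystander
- jar: grey jar with white cap, 60 mm wide, 85 mm tall; bystander; origin under its centre
- wipe_box: open cardboard box, 100 x 160 x 60 mm; bystander; origin under its centre
Mind the look-alikes: they are no part of the job. Leave any yellow look-alike of the tube alone. What is shaped like the lid but purple is not meant.

How it is judged:
By the outcome, as a careful person would: the job done as asked, in the order asked, and still so for the second after the job is handed in, with the robot touching nothing.
It also fails if it takes over 72 s, if anything falls off the work surface, if the arm or the gripper's body presses on something with over 40 N, if the wrist force passes 120 N, or if a joint passes its speed limit or range.

ROBOT

A 6-joint arm with a two-finger parallel gripper is mounted at the origin on the work surface. World frame = base frame: x ahead of the robot, y to its left, z up, the work surface at z = 0. Lengths are in m, angles in rad, forces in N, time in s.
With the tool pointing down it reaches from about 0.325 to 0.9 m from the base axis. Payload 6.1 kg.
Tool frame: the origin (TCP) lies at the centre of the arm's flange, where the gripper is bolted on; the fingertips stand 173 mm ahead of it and the grasp point (between the pads) lies 155 mm ahead of it; z points along the fingers, y is the line along which they close (so a half turn about z gives the same grasp; the last joint's range is limited). The gripper opens to 85 mm and grips with 20 to 120 N. Pads are 22 mm wide; open, the fingers measure 114 mm over their backs; the gripper's body (76 mm by 85 mm) begins 54 mm behind the grasp point. The pads swing forward as they close: fully open they stand 13 mm farther back than shut.
Start: joints at [-1.253, 0.22, 1.526, -0, 1.395, -0.126], TCP at [0.268, -0.564, 0.405] pointing down, gripper open.
Joint ranges: [-2.98, 2.98], [-0.91, 2.08], [0.09, 2.57], [-1.24, 4.39], [0.2, 2.65], [-2.68, 2.68]. Speed limits (rad/s): [2.57, 2.57, 3.01, 3.14, 3.14, 3.14].

INTERFACE

Orientations are given as a unit quaternion [w, x, y, z].
In Python, from bench import manip gives the robot as it stands. The module is installed in compiled form; this text tells all that it offers.
- The arm moves only by the shell command python3 -m inch 'ROWS' [FORCE]. ROWS is JSON, a list that holds one entry, the list of rows, each a list of 7 numbers: the shift along the tool's x, y, z scaled (see below), then the turn, a rotation vector about the tool's x, y, z scaled (see below), then the finger opening in mm, from 0 to 85.4. A call has 1 to 8 rows; each row is the pose to reach, as a shift and turn from the pose commanded when the call began, along the tool's axes at that moment; what a row does not reach only later rows make up. The controller multiplies each number of a shift by 500 mm and each number of a turn by 120 degrees. A row lasts 1/10 s, in which the tool goes at most 50 mm and 8.59 degrees, less where a joint would pass 70% of its speed; a pose out of reach is approached as far as the arm can. A call with a number of a shift or a turn outside -1 to 1 is refused whole. A call with a gripper value outside its range is refused whole. The fingers move at their own pace and stop on an object; FORCE is the grip in N (left out, the last holds). Time passes only in rows, so rows that repeat a pose let the fingers close. It gives the time, the measured TCP pose, the force, the opening and the grip force at its end, in the units of the state.
- manip.get_obs(): the state, without advancing time (a new reading comes with each control period).
- manip.snapshot(name): name is "side" or "top"; returns a dict with "frame" (400x640x3 uint8, red, green, blue), "z_map" (400x640 float32, m along the optical axis (not along the pixel's ray), 0 where there is no reading), "mtx" (3x3 intrinsics, pixels), "extrinsics" (4x4, takes a point from camera to world coordinates). Camera axes: x right, y down, z forward; pixel columns grow to the right and rows downward; lengths in m; the calibration is good to about 2 mm. A picture is of the moment at which its call begins.
- manip.hand_in(): hands the job in; it is judged then, once.
The state is a dict: "time": time; "q": joint angles; "joint_vel": joint speeds; "effort": joint torques, N m; "eef_pos": TCP position; "tool_rot": TCP orientation; "wrist_force": force on the tool from outside, world axes, zero at the start; "ft_torque": the same for the moment, N m; "gripper_width": finger opening in m; "grasp_force": force on a finger pad.
Only numpy, scipy, OpenCV 4.12 (cv2) and the standard library are available. Lean on these libraries where they do the work, as an engineer would, in place of code of your own. Each camera call takes 0.05 s, during which the arm holds its last target. There are 200 camera calls.

## Working session

There is one attempt and no reset: what is moved stays moved. The work goes in short steps, Python scripts to look and compute and a shell command to move; the robot and the scene stay as the last step left them, time stands still between calls to the robot, and variables do not carry over. Pictures are saved under pics/ and viewed, at most 10 in all, crops included, and the job is handed in when it is done.

```bash
mkdir -p pics; cat > h.py <<'E'
import numpy as np,cv2
from bench import manip
def snap(n,f):
    s=manip.snapshot(n); np.savez(f'pics/{f}.npz',**s); cv2.imwrite(f'pics/{f}.png',s['frame'][:,:,::-1]); return s
def load(f): return dict(np.load(f'pics/{f}.npz'))
def pt(s,u,v,r=1):
    z=s['z_map'][v-r:v+r+1,u-r:u+r+1]; z=np.median(z[z>0]) if (z>0).any() else np.nan
    p=np.linalg.inv(s['mtx'])@[u,v,1]*z
    return (s['extrinsics']@np.r_[p,1])[:3]
def proj(s,p):
    c=np.linalg.inv(s['extrinsics'])@np.r_[p,1]; q=s['mtx']@c[:3]; return q[:2]/q[2]
def cloud(s):
    v,u=np.mgrid[:400,:640]; z=s['z_map']; p=np.stack([u,v,np.ones_like(u)],-1)@np.linalg.inv(s['mtx']).T*z[...,None]
    return p@s['extrinsics'][:3,:3].T+s['extrinsics'][:3,3]
E
python3 - <<'E'
from h import *
a=snap('top','t0');b=snap('side','s0')
print(a['extrinsics'],a['mtx'],b['extrinsics']); print(manip.get_obs())
E
```

```text
[[ 0.02071246 -0.98284429  0.18327055  0.34875826]
 [-0.99961898 -0.02370338 -0.01414395  0.08145928]
 [ 0.01824543 -0.18290776 -0.98296076  1.24499286]
 [ 0.          0.          0.          1.        ]] [[402.54839378   0.         314.24481767]
 [  0.         402.54839378 195.91247644]
 [  0.           0.           1.        ]] [[-0.99085343 -0.09739312  0.09340263  0.41110847]
 [-0.13456739  0.66157709 -0.73770412  1.41082229]
 [ 0.01005427 -0.74352561 -0.66863187  1.26649514]
 [ 0.          0.          0.          1.        ]]
{'time': 0.1, 'q': array([-1.25307696e+00,  2.21154452e-01,  1.52753373e+00, -1.26190295e-05,
        1.39470140e+00, -1.26103409e-01]), 'joint_vel': array([ 0.00107188, -0.00256381, -0.0031205 ,  0.00170816,  0.00111824,
       -0.00063287]), 'effort': array([ 4.73940090e-04, -4.98244715e+01, -3.90546513e+01,  4.46022440e-06,
        5.69320342e-03,  1.19346291e-05]), 'eef_pos': array([ 0.26828491, -0.56420883,  0.40368431]), 'tool_rot': array([-8.93747557e-04,  9.75477907e-01,  2.20095536e-01, -9.21306705e-05]), 'wrist_force': array([-0.42397427, -0.16737907, -0.46261156]), 'ft_torque': array([0.00983609, 0.00276275, 0.01848469]), 'grasp_force': 0.0, 'gripper_width': 0.08527637843751151}
```

View pics/t0.png

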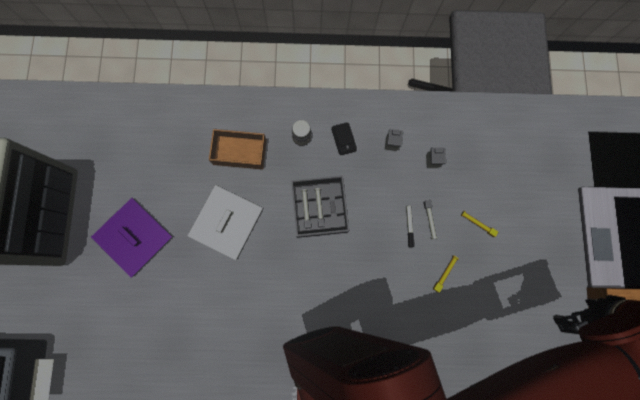

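View pics/s0.png

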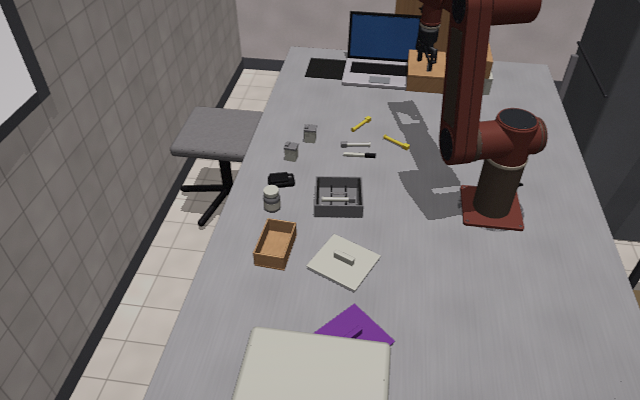

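The top view shows the case at (320,207), the white lid at (226,222) with a purple look-alike at (132,237), and the loose tube or marker at (430,219) and (409,226). There are yellow look-alikes at (479,223) and (447,273). I'll enlarge to confirm.

```bash
python3 - <<'E'
from h import *
a=load('t0')['frame'][:,:,::-1]; b=load('s0')['frame'][:,:,::-1]
f=lambda im,u,v,w,h,k: cv2.resize(im[v:v+h,u:u+w],None,fx=k,fy=k,interpolation=cv2.INTER_CUBIC)
A=f(a,285,170,70,75,4); A2=f(a,395,192,110,75,4)   # 280x300, 440x300
B=f(b,305,105,120,75,6)[:, :720]
B=cv2.resize(B,(720,450))[:300] if 0 else f(b,305,110,120,50,6)
cv2.imwrite('pics/c1.png',np.vstack([np.hstack([A,A2]),B]))
E
```

```text
(no output)
```

View pics/c1.png

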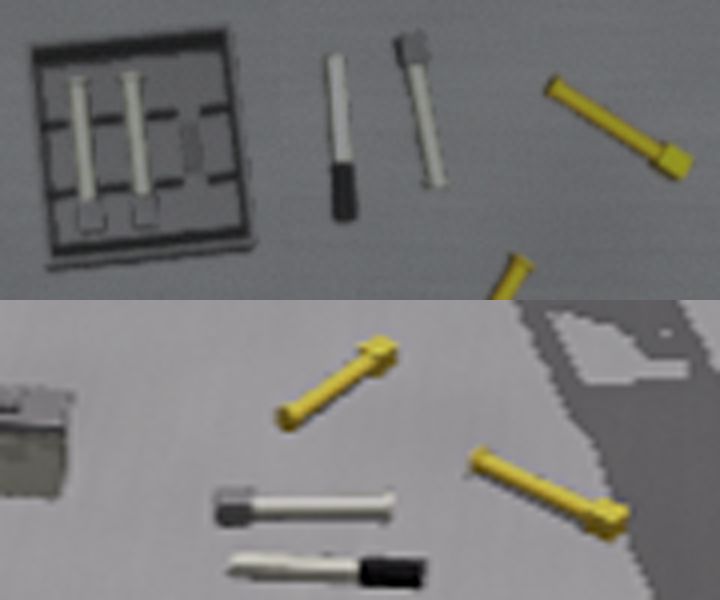

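The loose tube is the white one with the grey square cap: top (428,204), side (344,145). Its cap points away from the robot. The marker, with the black half, is at top (409,226). The yellow ones are excluded by colour. In the case the caps lie at the near end (bottom in the top view), and the empty lane is the right one, with its strip at (333,206). Next I'll measure from both cameras.

```bash
cat > m.py <<'E'
from h import *
def obj(s,box,zlo,zhi):
    u0,v0,u1,v1=box; P=cloud(s)[v0:v1,u0:u1].reshape(-1,3); 
    return P[(P[:,2]>zlo)&(P[:,2]<zhi)]
def rect(P):
    r=cv2.minAreaRect((P[:,:2]*1000).astype(np.float32)); return np.round(r[0],1),np.round(r[1],1),round(r[2],1)
E
python3 - <<'E'
from m import *
T,S=load('t0'),load('s0')
for n,s,bx in(('T',T,dict(case=(285,170,355,245),tube=(420,195,442,246),lid=(180,178,270,265),handle=(180,178,270,265))),('S',S,dict(case=(308,172,368,222),tube=(338,139,374,150),lid=(300,230,385,292),handle=(300,230,385,292)))):
    for k,(lo,hi) in dict(case=(.045,.075),tube=(.007,.03),lid=(.012,.026),handle=(.036,.06)).items():
        P=obj(s,bx[k],lo,hi); print(n,k,len(P),*(rect(P) if len(P)>3 else []), np.median(P[:,2]).round(4))
    print('bench z',[pt(s,*q)[2].round(4) for q in ([(300,150),(400,300),(270,300)] if n=='T' else [(300,110),(390,210),(330,230)])])
print('cap',pt(T,428,204),pt(S,344,145),'foot',pt(T,434,238),pt(S,368,145),'strip',pt(T,333,206),'rib',pt(T,319,220))
E
```

```text
T case 735 [544.4  47.3] [171.  158.3] 7.1 0.0529
T tube 208 [ 515.2 -298. ] [120.5  36.4] 16.3 0.0161
T lid 2978 [493.6 334.4] [166.9 177.4] 65.2 0.0177
T handle 134 [492.6 334.3] [16.4 68.9] 64.4 0.0432
bench z [np.float64(0.0006), np.float64(0.0006), np.float64(-0.0014)]
S case 568 [544.4  49.5] [169.9 174.4] 6.6 0.0536
S tube 134 [ 512.5 -301.9] [136.6  70.9] 13.9 0.0148
S lid 2071 [493.4 336.2] [170.5 180.8] 65.3 0.0195
S handle 122 [493.  338.5] [21.2 70.2] 67.2 0.0447
bench z [np.float64(0.0038), np.float64(0.0031), np.float64(0.0019)]
cap [ 0.55991315 -0.28892133  0.02142877] [ 0.55811819 -0.28127263  0.01410985] foot [ 0.45569125 -0.30593927  0.01537056] [ 0.46118887 -0.3010385   0.01026978] strip [0.54915996 0.00447679 0.00609953] rib [0.50195877 0.04783431 0.02423344]
```

```bash
cat >> m.py <<'E'
def ray(s,u,v):
    d=s['extrinsics'][:3,:3]@np.linalg.inv(s['mtx'])@[u,v,1]; return s['extrinsics'][:3,3],d/np.linalg.norm(d)
def tri(T,a,S,b):
    (p,d),(q,e)=ray(T,*a),ray(S,*b); t=np.linalg.lstsq(np.c_[d,-e],q-p,rcond=None)[0]
    x,y=p+t[0]*d,q+t[1]*e; return ((x+y)/2*1000).round(1),round(np.linalg.norm(x-y)*1000,1)
def onz(s,a,z):
    p,d=ray(s,*a); return ((p+d*(z-p[2])/d[2])*1000).round(1)
E
python3 - <<'E'
from m import *
T,S=load('t0'),load('s0')
def body(s,box):
    u0,v0,u1,v1=box; g=s['frame'][v0:v1,u0:u1].mean(2); bg=np.median(g); m=(g>bg+35) if s is T else (g>bg+18)
    v,u=np.nonzero(m); p=np.c_[u+u0,v+v0].astype(np.float32); return cv2.fitLine(p,cv2.DIST_L2,0,.01,.01).ravel(),p.min(0),p.max(0),len(p)
for n,s,bx in(('T',T,(420,195,442,246)),('S',S,(338,137,375,150))):
    l,lo,hi,k=body(s,bx); print(n,l.round(2),lo,hi,k)
    if n=='T':
        f=lambda v:(l[2]+l[0]/l[1]*(v-l[3]),v); A,B=onz(s,f(lo[1]),.012),onz(s,f(hi[1]),.012)
    else:
        f=lambda u:(u,l[3]+l[1]/l[0]*(u-l[2])); A,B=onz(s,f(lo[0]),.012),onz(s,f(hi[0]),.012)
    d=A-B; print(A,B,np.hypot(*d[:2]),np.degrees(np.arctan2(d[1],d[0])))
print('cap',tri(T,(428,204),S,(344,145)),'foot',tri(T,(433.7,238),S,(369.5,144.5)))
print('handle',tri(T,(224.5,221.5),S,(344.5,257.5)))
# case rim from cloud, per-view and ridge corners
for n,s,bx in(('T',T,(285,170,355,245)),('S',S,(308,172,368,222))):
    P=obj(s,bx,.049,.062); print(n,rect(P),len(P))
E
```

```text
T [1.9000e-01 9.8000e-01 4.3169e+02 2.2500e+02] [429. 210.] [434. 237.] 13
[ 542.7 -293.6   12. ] [ 459.1 -307.2   12. ] 84.69899645214224 9.239901820979089
S [ 1.0000e+00 -1.0000e-02  3.5935e+02  1.4292e+02] [347. 142.] [370. 143.] 26
[ 547.6 -298.9   12. ] [ 454.1 -315.3   12. ] 94.92739330667413 9.948540739849765
cap (array([ 560.9, -293.6,    5.4]), np.float64(3.5)) foot (array([ 455.8, -306.9,    9.2]), np.float64(0.8))
handle (array([489.5, 333.6,  29.9]), np.float64(1.2))
T (array([544.4,  47.3]), array([171. , 158.3]), 7.1) 619
S (array([544.5,  49.4]), array([169.8, 174.4]), 7.1) 421
```

```bash
cat > g.py <<'E'
# usage: g.py x y z(mm TCP) phi(deg): scaled shift/turn to the goal with the tool pointing down
import sys,numpy as np
from scipy.spatial.transform import Rotation as R
from bench import manip
x,y,z,f=map(float,sys.argv[1:]); o=manip.get_obs(); w=o['tool_rot']; r=R.from_quat([*w[1:],w[0]])
g=R.from_euler('z',f,degrees=True)*R.from_euler('x',180,degrees=True)
d=np.array([x,y,z])/1000-o['eef_pos']
print('shift',(r.inv().apply(d)/.5).round(4),'turn',((r.inv()*g).as_rotvec(degrees=True)/120).round(4),'t',o['time'],'mm',(o['eef_pos']*1000).round(1),'F',o['wrist_force'].round(1),'w',round(o['gripper_width']*1000,1),o['grasp_force'],'q6',o['q'][5].round(2))
E
python3 g.py 512 -299.5 250 9.4
```

```text
shift [ 0.6675 -0.2683  0.308 ] turn [-0.0009  0.      0.1336] t 0.1 mm [ 268.3 -564.2  403.7] F [-0.4 -0.2 -0.5] w 85.3 0.0 q6 -0.13
```

```bash
python3 -m inch '[[[0.6675,-0.268,0.308,-0.001,0,0.1335,50],[0.6675,-0.268,0.308,-0.001,0,0.1335,50],[0.6675,-0.268,0.308,-0.001,0,0.1335,50],[0.6675,-0.268,0.308,-0.001,0,0.1335,50],[0.6675,-0.268,0.308,-0.001,0,0.1335,50],[0.6675,-0.268,0.308,-0.001,0,0.1335,50],[0.6675,-0.268,0.308,-0.001,0,0.1335,50],[0.6675,-0.268,0.308,-0.001,0,0.1335,50]]]' 40; python3 g.py 512 -299.5 250 9.4
```

```text
time: 0.9
eef_pos: [0.5131, -0.2978, 0.2491]
tool_rot: [0.0, 0.997, 0.082, -0.0]
wrist_force: [0.4, -0.5, -0.0]
gripper_width: 0.0501
grasp_force: 0.0
shift [-0.0028  0.003  -0.0018] turn [0.0003 0.0003 0.0004] t 0.9 mm [ 513.1 -297.8  249.1] F [ 0.4 -0.5 -0. ] w 50.1 0.0 q6 0.75
```

```bash
python3 -m inch '[[[-0.003,0.003,0.06,0,0,0,50],[-0.003,0.003,0.11,0,0,0,50],[-0.003,0.003,0.13,0,0,0,50],[-0.003,0.003,0.144,0,0,0,50],[-0.003,0.003,0.144,0,0,0,50]]]' && python3 -m inch '[[[0,0,0,0,0,0,30],[0,0,0,0,0,0,20],[0,0,0,0,0,0,5],[0,0,0,0,0,0,5],[0,0,0,0,0,0,5],[0,0,0,0,0,0,5]]]' 30; python3 - <<'E'
from h import *
a=snap('top','t1')['frame'];b=snap('side','s1')['frame']
f=lambda im,u,v,w,h,k: cv2.resize(im[v:v+h,u:u+w,::-1],None,fx=k,fy=k,interpolation=cv2.INTER_CUBIC)
cv2.imwrite('pics/c2.png',np.hstack([f(a,390,180,70,80,5),f(b,320,100,80,80,5)]))
E
python3 g.py 512 -299.5 177 9.4
```

```text
time: 1.4
eef_pos: [0.5108, -0.3022, 0.1783]
tool_rot: [0.001, 0.997, 0.082, -0.0]
wrist_force: [0.2, -0.1, -0.1]
gripper_width: 0.0496
grasp_force: 0.0
time: 2.0
eef_pos: [0.5115, -0.3025, 0.1801]
tool_rot: [0.002, 0.997, 0.082, 0.001]
wrist_force: [-1.8, 0.7, 5.8]
gripper_width: 0.0126
grasp_force: 29.0
shift [ 0.0019 -0.0058  0.0063] turn [ 0.0018 -0.0008  0.    ] t 2.1 mm [ 511.5 -302.5  180.1] F [-1.7  0.2  5.8] w 12.5 28.961793780326843 q6 0.74
```

View pics/c2.png

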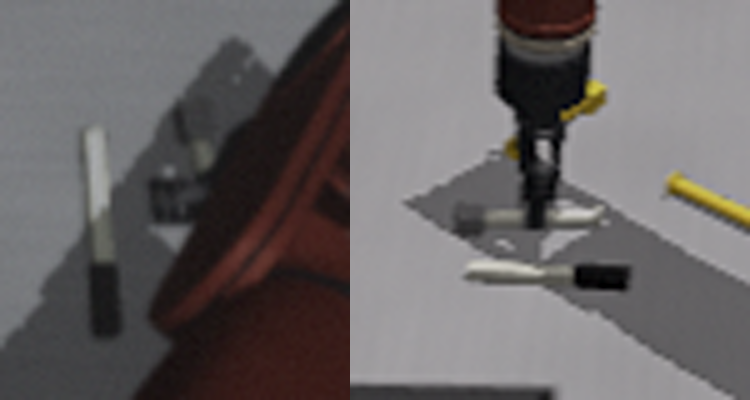

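```bash
python3 -m inch '[[[0,0,-0.03,0,0,0,5],[0,0,-0.11,0,0,0,5],[0,0,-0.2,0,0,-0.07,5],[0,0,-0.24,0,0,-0.14,5],[0,0,-0.24,0,0,-0.21,5],[0,0,-0.24,0,0,-0.28,5],[0,0,-0.24,0,0,-0.35,5],[0,0,-0.24,0,0,-0.42,5]]]' 30; python3 g.py 520 -40 300 129
```

```text
time: 2.9
eef_pos: [0.5109, -0.3017, 0.2998]
tool_rot: [0.001, 0.865, 0.501, -0.0]
wrist_force: [0.2, 0.0, -0.9]
gripper_width: 0.0124
grasp_force: 29.0
shift [ 0.463  -0.2446 -0.0017] turn [ 5.000e-04  1.300e-03 -5.737e-01] t 2.9 mm [ 510.9 -301.7  299.8] F [ 0.2  0.  -0.9] w 12.4 28.963527381420135 q6 -0.14
```

```bash
python3 -m inch '[[[0.058,-0.0305,0,0,0,-0.0715,5],[0.116,-0.061,0,0,0,-0.143,5],[0.174,-0.092,0,0,0,-0.214,5],[0.232,-0.122,0,0,0,-0.286,5],[0.29,-0.153,0,0,0,-0.357,5],[0.348,-0.183,0,0,0,-0.429,5],[0.406,-0.214,0,0,0,-0.5,5],[0.463,-0.2445,0,0,0,-0.572,5]]]' 30; python3 g.py 549.5 5.8 300 187.1
```

```text
time: 3.7
eef_pos: [0.5215, -0.0388, 0.2992]
tool_rot: [0.001, 0.432, 0.902, -0.001]
wrist_force: [0.1, 0.2, -0.5]
gripper_width: 0.0126
grasp_force: 29.0
shift [ 0.0346  0.0995 -0.0017] turn [-0.0007  0.0012 -0.4862] t 3.7 mm [521.5 -38.8 299.2] F [ 0.1  0.2 -0.5] w 12.6 29.00406986474991 q6 -0.9
```

```bash
python3 -m inch '[[[0.005,0.014,0,0,0,-0.07,5],[0.01,0.028,0,0,0,-0.14,5],[0.015,0.042,0,0,0,-0.21,5],[0.02,0.057,0,0,0,-0.28,5],[0.025,0.07,0,0,0,-0.35,5],[0.03,0.085,0,0,0,-0.42,5],[0.0346,0.0995,-0.001,0,0,-0.486,5],[0.0346,0.0995,-0.001,0,0,-0.486,5]]]' 30; python3 - <<'E'
from h import *
a=snap('top','t2')['frame'];b=snap('side','s2')['frame']
f=lambda im,u,v,w,h,k: cv2.resize(im[v:v+h,u:u+w,::-1],None,fx=k,fy=k,interpolation=cv2.INTER_CUBIC)
cv2.imwrite('pics/c3.png',np.hstack([f(a,280,160,80,110,5),f(b,300,115,80,110,5)]))
E
python3 g.py 549.5 5.8 300 187.1
```

```text
time: 4.5
eef_pos: [0.5503, 0.0048, 0.2996]
tool_rot: [0.001, -0.06, 0.998, -0.001]
wrist_force: [-0.5, -0.7, -0.2]
gripper_width: 0.0126
grasp_force: 29.0
shift [ 0.0004  0.0031 -0.0017] turn [-0.0011  0.0004 -0.0047] t 4.6 mm [549.9   4.3 299.2] F [0.  0.5 0.9] w 12.4 29.012150466442108 q6 -1.82
```

View pics/c3.png

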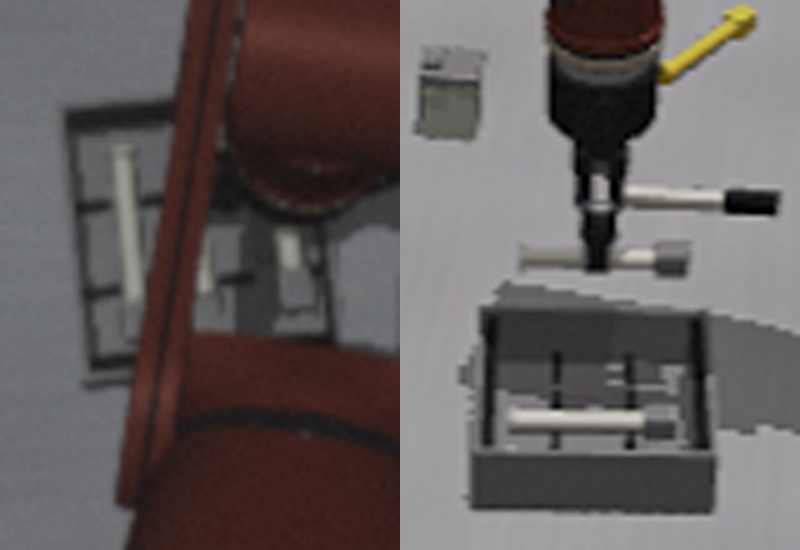

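The grasp holds. The tube is level, with its cap toward the near (−x) end, and its middle sits about 5 mm capward of the fingers. I'll compensate for that and check the lateral position numerically.

```bash
python3 - <<'E'
from m import *
T=load('t2');S=load('s2')
c,s=np.cos(np.radians(7.1)),np.sin(np.radians(7.1))
def L(p): d=p[:2]-np.array([544.4,47.6]); return (c*d[0]+s*d[1]).round(1),(-s*d[0]+c*d[1]).round(1)
for n,S_,P in(('T body',T,(337.8,209.6)),('T cap',T,(339.6,218)),('S foot end',S,(403.8-0,166)),):
    print(n,(pt(S_,*[int(round(i)) for i in P])*1000).round(1) if n[0]=='T' else '',L(onz(S_,P,.14)) if n[0]=='T' else '')
u=lambda x,y:(300+(x-400)/5,115+y/5)
for n,p in(('foot',(521,256)),('cap',(673,259)),('capend',(690,260))): print(n,L(pt(S,*[int(round(i)) for i in u(*p)])*1000),(pt(S,*[int(round(i)) for i in u(*p)])*1000).round(1), L(onz(S,u(*p),.137)))
print('packed caps lane', L(pt(T,*[int(i) for i in (307,223)])*1000), L(onz(load('t0'),(285+147/4,170+205/4),.025)),L(onz(load('t0'),(285+90/4,170+210/4),.025)))
E
python3 g.py 554 6.3 230 187.1
```

```text
T body [517.3  -1.6 135. ] (np.float64(-32.5), np.float64(-44.6))
T cap [494.3  -7.  140.5] (np.float64(-56.3), np.float64(-46.9))
S foot end  
foot (np.float64(50.9), np.float64(-37.5)) [599.6  16.7 136.2] (np.float64(50.2), np.float64(-35.4))
cap (np.float64(-57.7), np.float64(-36.0)) [491.5   4.7 134.9] (np.float64(-56.2), np.float64(-34.5))
capend (np.float64(-80.4), np.float64(-199.4)) [ 489.3 -160.2    3.6] (np.float64(-68.1), np.float64(-33.7))
packed caps lane (np.float64(-47.8), np.float64(42.9)) (np.float64(-46.9), np.float64(-2.4)) (np.float64(-46.3), np.float64(41.1))
shift [-0.0085  0.0034  0.1383] turn [-0.0011  0.0004 -0.0047] t 4.6 mm [549.9   4.3 299.2] F [0.  0.5 0.9] w 12.4 29.012150466442108 q6 -1.82
```

```bash
python3 g.py 557 6.7 230 187.1; python3 -m inch '[[[-0.0145,0.003,0,0,0,-0.0047,5],[-0.0145,0.003,0.07,0,0,-0.0047,5],[-0.0145,0.003,0.13,0,0,-0.0047,5],[-0.0145,0.003,0.16,0,0,-0.0047,5],[-0.0145,0.003,0.19,0,0,-0.0047,5],[-0.0145,0.003,0.19,0,0,-0.0047,5]]]' 30; python3 g.py 557 6.7 185 187.1
```

```text
shift [-0.0146  0.0035  0.1383] turn [-0.0011  0.0004 -0.0047] t 4.6 mm [549.9   4.3 299.2] F [0.  0.5 0.9] w 12.4 29.012150466442108 q6 -1.82
time: 5.2
eef_pos: [0.5564, 0.0064, 0.2018]
tool_rot: [-0.001, -0.063, 0.998, -0.001]
wrist_force: [-1.3, -0.1, -1.3]
gripper_width: 0.0126
grasp_force: 29.0
shift [-0.0014  0.0005  0.0336] turn [-0.0006 -0.0013  0.0012] t 5.2 mm [556.4   6.4 201.8] F [-1.3 -0.1 -1.3] w 12.6 29.008890688419342 q6 -1.83
```

```bash
python3 -m inch '[[[0,0,0.012,0,0,0,5],[0,0,0.02,0,0,0,5],[0,0,0.026,0,0,0,5],[0,0,0.03,0,0,0,5],[0,0,0.03,0,0,0,5]]]' 30; python3 g.py 557 6.7 185 187.1
```

```text
time: 5.7
eef_pos: [0.5571, 0.0064, 0.1886]
tool_rot: [0.0, -0.064, 0.998, -0.001]
wrist_force: [-0.9, -0.4, -0.1]
gripper_width: 0.0125
grasp_force: 29.0
shift [0.     0.0006 0.0073] turn [-0.001   0.0002  0.0015] t 5.7 mm [557.1   6.4 188.6] F [-0.9 -0.4 -0.1] w 12.5 29.009743630886078 q6 -1.83
```

```bash
python3 -m inch '[[[0,0,0.003,0,0,0,5],[0,0,0.005,0,0,0,5],[0,0,0.007,0,0,0,5],[0,0,0.007,0,0,0,5]]]' 30; python3 g.py 557 6.7 185 187.1
```

```text
time: 6.1
eef_pos: [0.5574, 0.0063, 0.1861]
tool_rot: [0.0, -0.064, 0.998, -0.001]
wrist_force: [-4.0, 0.3, 7.0]
gripper_width: 0.0128
grasp_force: 32.6
shift [0.0006 0.0008 0.0021] turn [-0.0011  0.0003  0.0015] t 6.1 mm [557.4   6.3 186.1] F [-4.   0.3  7. ] w 12.8 32.56182569952216 q6 -1.83
```

```bash
python3 -m inch '[[[0,0,-0.001,0,0,0,16],[0,0,-0.001,0,0,0,20],[0,0,-0.001,0,0,0,24],[0,0,-0.001,0,0,0,24],[0,0,-0.02,0,0,0,24],[0,0,-0.06,0,0,0,24],[0,0,-0.14,0,0,0,24],[0,0,-0.22,0,0,0,24]]]' 30; python3 g.py 493 335.4 310 155
```

```text
time: 6.9
eef_pos: [0.5565, 0.0066, 0.2956]
tool_rot: [-0.001, -0.064, 0.998, -0.001]
wrist_force: [1.3, 0.0, 0.2]
gripper_width: 0.0236
grasp_force: 0.0
shift [ 0.0426  0.6684 -0.0298] turn [-0.001  -0.0005  0.269 ] t 6.9 mm [556.5   6.6 295.6] F [1.3 0.  0.2] w 23.6 0.0 q6 -1.83
```

```bash
python3 -m inch '[[[0.005,0.084,-0.03,0,0,0.034,50],[0.011,0.168,-0.03,0,0,0.068,50],[0.016,0.252,-0.03,0,0,0.1,50],[0.021,0.336,-0.03,0,0,0.134,50],[0.027,0.42,-0.03,0,0,0.168,50],[0.032,0.504,-0.03,0,0,0.202,50],[0.037,0.588,-0.03,0,0,0.236,50],[0.0426,0.668,-0.03,0,0,0.269,50]]]' 60; python3 -m inch '[[[0,0,0,0,0,0,50],[0,0,0,0,0,0,50]]]'; python3 g.py 493 335.4 230 155;  python3 - <<'E'
from m import *
a=snap('top','t3');b=snap('side','s3')
f=lambda im,u,v,w,h,k: cv2.resize(im['frame'][v:v+h,u:u+w,::-1],None,fx=k,fy=k,interpolation=cv2.INTER_CUBIC)
cv2.imwrite('pics/c4.png',np.hstack([f(a,285,170,70,80,6),f(b,305,165,63,80,6)]))
for n,s,bx in(('T',a,(285,170,355,245)),('S',b,(308,172,368,222))): print(n,rect(obj(s,bx,.049,.062)))
E
```

```text
time: 7.7
eef_pos: [0.4931, 0.3369, 0.3098]
tool_rot: [0.001, 0.218, 0.976, -0.001]
wrist_force: [0.3, 0.4, 0.4]
gripper_width: 0.0499
grasp_force: 0.0
time: 7.9
eef_pos: [0.4932, 0.3359, 0.3094]
tool_rot: [0.001, 0.215, 0.977, -0.001]
wrist_force: [-0.5, -0.6, 0.2]
gripper_width: 0.0499
grasp_force: 0.0
shift [ 1.000e-04 -7.000e-04  1.588e-01] turn [-0.0009  0.0008  0.0014] t 7.9 mm [493.2 335.9 309.4] F [-0.5 -0.6  0.2] w 49.9 0.0 q6 -0.67
T (array([544.1,  47.5]), array([170.5, 158.1]), 7.0)
S (array([544.6,  48.8]), array([170.3, 169. ]), 7.4)
```

View pics/c4.png

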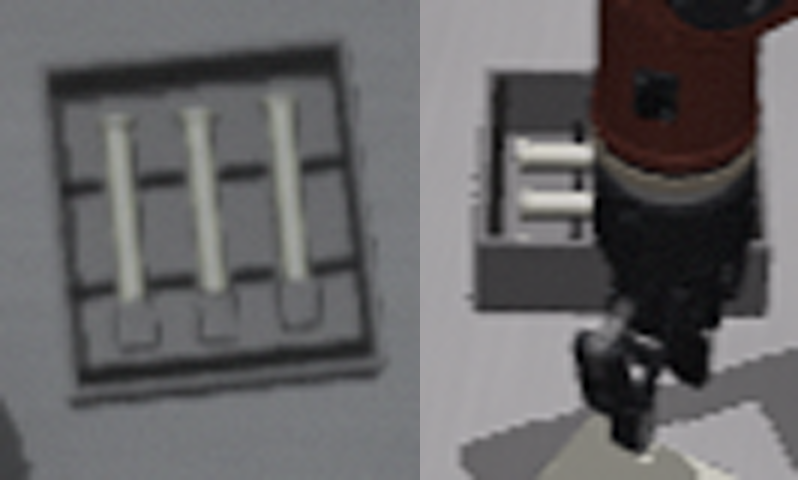

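The tube lies in the lane, cap to the near end, within about 2–3 mm of its neighbours lengthwise. Its cap outline looks slightly different, so I'll check heights against the packed tubes.

```bash
python3 - <<'E'
from m import *
a=load('t3'); P=cloud(a)*1000
c,s=np.cos(np.radians(7.1)),np.sin(np.radians(7.1)); d=P[...,:2]-[544.3,47.5]; X=c*d[...,0]+s*d[...,1]; Y=-s*d[...,0]+c*d[...,1]
for l in(42,0,-42):
    print(l,[(x,int(m.sum()),np.percentile(P[...,2][m],[50,90]).round(1).tolist()) for x in range(-65,66,10) for m in [(abs(Y-l)<5)&(abs(X-x)<5)]])
    m=(abs(Y-l)<18)&(abs(X+48)<9)&(P[...,2]>15)&(P[...,2]<40); print('cap y',np.percentile(Y[m],[2,50,98]).round(1),m.sum())
f=lambda im,u,v,w,h,k: cv2.resize(im['frame'][v:v+h,u:u+w,::-1],None,fx=k,fy=k,interpolation=cv2.INTER_CUBIC)
k=f(a,298,212,46,20,16); k=cv2.convertScaleAbs(k,alpha=2,beta=-60); cv2.imwrite('pics/c5.png',k)
E
```

```text
42 [(-65, 6, [4.2, 6.4]), (-55, 15, [24.5, 26.4]), (-45, 9, [25.2, 27.5]), (-35, 9, [23.3, 26.2]), (-25, 12, [22.4, 23.7]), (-15, 10, [21.0, 25.5]), (-5, 11, [20.6, 26.5]), (5, 11, [21.4, 23.3]), (15, 10, [21.8, 25.2]), (25, 9, [20.4, 21.7]), (35, 10, [21.4, 23.1]), (45, 10, [19.7, 23.1]), (55, 12, [21.2, 25.3]), (65, 9, [6.8, 45.9])]
cap y [33.1 42.8 51.8] 38
0 [(-65, 8, [6.5, 28.5]), (-55, 12, [24.2, 25.6]), (-45, 9, [25.1, 26.7]), (-35, 12, [23.1, 24.9]), (-25, 11, [21.1, 24.6]), (-15, 9, [22.0, 24.6]), (-5, 11, [21.2, 24.3]), (5, 9, [21.7, 26.6]), (15, 10, [22.1, 24.8]), (25, 13, [20.9, 23.5]), (35, 9, [22.4, 23.8]), (45, 9, [23.2, 25.2]), (55, 11, [22.6, 25.1]), (65, 7, [5.7, 21.5])]
cap y [-9.3  0.2  9.9] 41
-42 [(-65, 6, [5.2, 9.0]), (-55, 10, [22.8, 28.7]), (-45, 13, [25.7, 26.3]), (-35, 9, [24.3, 27.5]), (-25, 10, [20.5, 22.6]), (-15, 11, [20.7, 23.1]), (-5, 10, [21.2, 25.8]), (5, 10, [22.1, 22.7]), (15, 12, [20.7, 23.3]), (25, 11, [21.5, 23.7]), (35, 12, [20.6, 22.1]), (45, 10, [21.4, 24.1]), (55, 11, [21.0, 25.3]), (65, 5, [24.0, 40.5])]
cap y [-52.  -42.6 -33.1] 40
```

View pics/c5.png

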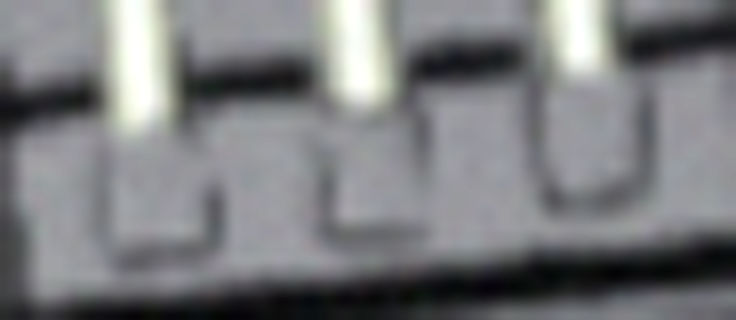

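Heights and widths match the packed tubes, so it lies flat. Now the lid: descend on the handle.

```bash
python3 -m inch '[[[0,0,0.08,0,0,0,50],[0,0,0.15,0,0,0,50],[0,0,0.195,0,0,0,50],[0,0,0.213,0,0,0,50],[0,0,0.213,0,0,0,35],[0,0,0.213,0,0,0,25],[0,0,0.213,0,0,0,5],[0,0,0.213,0,0,0,5]]]' 60;  python3 -m inch '[[[0,0,0,0,0,0,5],[0,0,0,0,0,0,5],[0,0,0,0,0,0,5]]]' 80; python3 g.py 493 335.4 300 155
```

```text
time: 8.8
eef_pos: [0.4946, 0.3353, 0.2051]
tool_rot: [0.002, 0.216, 0.976, 0.0]
wrist_force: [-0.5, -1.4, 5.3]
gripper_width: 0.0139
grasp_force: 62.5
time: 9.1
eef_pos: [0.4946, 0.3354, 0.2052]
tool_rot: [0.002, 0.216, 0.976, 0.0]
wrist_force: [-0.2, -1.3, 7.6]
gripper_width: 0.0137
grasp_force: 79.3
shift [ 0.0021 -0.0012 -0.1897] turn [0.0005 0.002  0.0002] t 9.1 mm [494.6 335.4 205.2] F [-0.2 -1.3  7.6] w 13.7 79.25523161888123 q6 -0.67
```

```bash
python3 -m inch '[[[0,0,-0.01,0,0,0,5],[0,0,-0.04,0,0,0,5],[0,0,-0.09,0,0,0,5],[0,0,-0.15,0,0,0,5],[0,0,-0.2,0,0,0,5],[0,0,-0.2,0,0,0,5]]]' 80; python3 g.py 544.4 47.6 305 187.1
```

```text
time: 9.7
eef_pos: [0.4948, 0.3361, 0.3082]
tool_rot: [0.004, 0.216, 0.976, 0.002]
wrist_force: [0.5, 0.2, -2.1]
gripper_width: 0.0139
grasp_force: 78.5
shift [-0.3335 -0.4812  0.0061] turn [ 0.0016  0.0038 -0.2673] t 9.7 mm [494.8 336.1 308.2] F [ 0.5  0.2 -2.1] w 13.9 78.45763564109802 q6 -0.67
```

```bash
python3 -m inch '[[[-0.042,-0.06,0,0,0,-0.033,5],[-0.083,-0.12,0,0,0,-0.067,5],[-0.125,-0.18,0,0,0,-0.1,5],[-0.167,-0.24,0,0,0,-0.133,5],[-0.208,-0.3,0,0,0,-0.167,5],[-0.25,-0.361,0,0,0,-0.2,5],[-0.292,-0.421,0,0,0,-0.233,5],[-0.3335,-0.481,0.005,0.0015,0.0038,-0.267,5]]]' 80;python3 -m inch '[[[0,0,0,0,0,0,5],[0,0,0,0,0,0,5],[0,0,0,0,0,0,5]]]'; python3 g.py 544.4 47.6 245 187.1; python3 - <<'E'
from m import *
a=snap('top','t4');b=snap('side','s4')
f=lambda im,u,v,w,h,k: cv2.resize(im['frame'][v:v+h,u:u+w,::-1],None,fx=k,fy=k,interpolation=cv2.INTER_CUBIC)
cv2.imwrite('pics/c6.png',np.hstack([f(a,270,150,100,120,4),f(b,290,120,100,120,4)]))
for n,s,bx in(('T',a,(270,150,370,270)),('S',b,(290,120,390,240))):
    P=obj(s,bx,.107,.128); A=np.c_[P[:,:2],np.ones(len(P))]; print(n,len(P),rect(P),np.linalg.lstsq(A,P[:,2],rcond=None)[0].round(4),np.median(P[:,2]))
E
```

```text
time: 10.5
eef_pos: [0.5425, 0.0454, 0.3]
tool_rot: [-0.004, -0.063, 0.998, -0.002]
wrist_force: [0.5, 0.4, -2.1]
gripper_width: 0.0135
grasp_force: 78.6
time: 10.8
eef_pos: [0.5425, 0.0475, 0.3002]
tool_rot: [-0.005, -0.061, 0.998, -0.001]
wrist_force: [0.7, -0.3, -2.1]
gripper_width: 0.0139
grasp_force: 78.8
shift [-4.800e-03  1.000e-04  1.103e-01] turn [-0.001  -0.0045 -0.0006] t 10.8 mm [542.5  47.5 300.2] F [ 0.7 -0.3 -2.1] w 13.9 78.77455115318298 q6 -1.75
T 1197 (array([536.3,  58.4]), array([163.3, 155.2]), 87.1) [-0.0147 -0.0033  0.1209] 0.1133413448105638
S 1444 (array([538.9,  45.7]), array([177.9, 181.5]), 7.1) [-0.0122 -0.0044  0.1221] 0.1151207570681394
```

View pics/c6.png

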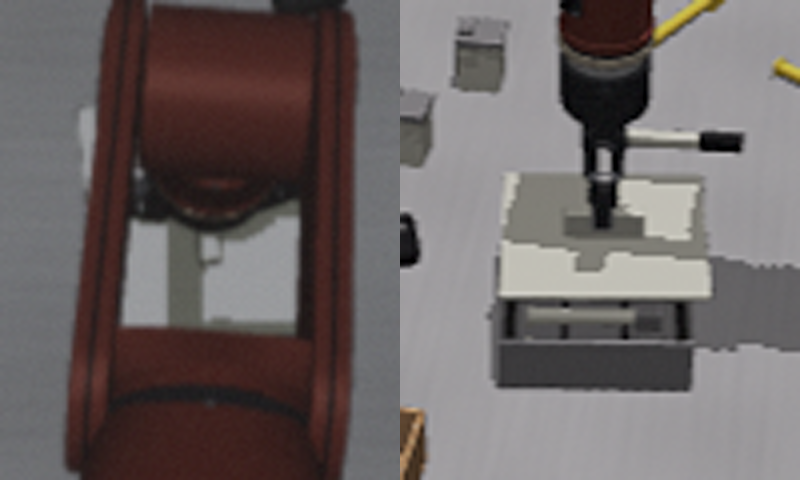

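```bash
python3 g.py 545.6 48 300 187.1; python3 -m inch '[[[-0.006,-0.001,0,-0.001,-0.005,-0.0006,5],[-0.006,-0.001,0,-0.001,-0.005,-0.0006,5],[-0.006,-0.001,0.04,-0.001,-0.005,-0.0006,5],[-0.006,-0.001,0.06,-0.001,-0.005,-0.0006,5],[-0.006,-0.001,0.06,-0.001,-0.005,-0.0006,5],[-0.006,-0.001,0.06,-0.001,-0.005,-0.0006,5]]]' 80; python3 g.py 545.6 48 245 187.1; python3 - <<'E'
from m import *
b=snap('side','s5')
P=obj(b,(290,120,390,240),.078,.098); A=np.c_[P[:,:2],np.ones(len(P))]; print(len(P),rect(P),np.linalg.lstsq(A,P[:,2],rcond=None)[0].round(4),np.median(P[:,2]))
E
```

```text
shift [-0.0059 -0.0005  0.0012] turn [-0.0012 -0.0042  0.0001] t 10.9 mm [542.7  47.9 300.6] F [ 0.1  0.3 -1.9] w 13.8 78.77826690673828 q6 -1.75
time: 11.5
eef_pos: [0.5458, 0.0467, 0.2709]
tool_rot: [0.001, -0.062, 0.998, -0.0]
wrist_force: [-0.2, -0.2, -2.3]
gripper_width: 0.0134
grasp_force: 78.7
shift [0.0001 0.0027 0.0518] turn [-0.0003  0.0008  0.0002] t 11.5 mm [545.8  46.7 270.9] F [-0.2 -0.2 -2.3] w 13.4 78.7417459487915 q6 -1.75
1417 (array([576. , -97.7]), array([187.4, 483.8]), 12.4) [-0.0012  0.0008  0.0864] 0.08570138790117676
```

```bash
python3 - <<'E'
from m import *
for f,lo,hi,bx in(('s5',.078,.1,(295,130,375,220)),('s4',.107,.128,(300,140,380,210)),('s3',.049,.062,(308,172,368,222)),('s0',.049,.062,(308,172,368,222))):
    P=obj(load(f),bx,lo,hi)*1000; c,s=np.cos(np.radians(7.1)),np.sin(np.radians(7.1)); d=P[:,:2]-[544.4,48]; d=d[(abs(d)<115).all(1)]; X=c*d[:,0]+s*d[:,1]; Y=-s*d[:,0]+c*d[:,1]
    print(f,np.percentile(X,[.5,99.5]).round(1),np.percentile(Y,[.5,99.5]).round(1),np.percentile(X,[.5,99.5]).mean().round(1),np.percentile(Y,[.5,99.5]).mean().round(1))
E
```

```text
s5 [-88.4  87.3] [-85.9  84. ] -0.5 -1.0
s4 [-93.7  82.6] [-84.9  85.1] -5.6 0.1
s3 [-84.6  85. ] [-79.3  84. ] 0.2 2.3
s0 [-84.5  84.9] [-82.4  85.9] 0.2 1.8
```

```bash
python3 -m inch '[[[-0.001,0.0035,0.0,0,0,0,5],[-0.001,0.0035,0.01,0,0,0,5],[-0.001,0.0035,0.018,0,0,0,5],[-0.001,0.0035,0.026,0,0,0,5],[-0.001,0.0035,0.026,0,0,0,5],[-0.001,0.0035,0.026,0,0,0,5]]]' 80; python3 g.py 546 48.4 255 187.1
```

```text
time: 12.15
eef_pos: [0.546, 0.0483, 0.2577]
tool_rot: [0.001, -0.062, 0.998, -0.0]
wrist_force: [0.3, 0.1, -2.8]
gripper_width: 0.0139
grasp_force: 78.8
shift [0.0001 0.0002 0.0054] turn [-0.0003  0.0009  0.0001] t 12.15 mm [546.   48.3 257.7] F [ 0.3  0.1 -2.8] w 13.9 78.79940986633301 q6 -1.75
```

```bash
python3 -m inch '[[[0,0,0.002,0,0,0,5],[0,0,0.004,0,0,0,5],[0,0,0.006,0,0,0,5],[0,0,0.008,0,0,0,5],[0,0,0.008,0,0,0,5]]]' 80; python3 -m inch '[[[0,0,0.003,0,0,0,5],[0,0,0.006,0,0,0,5],[0,0,0.006,0,0,0,5]]]' 100; python3 g.py 546 48.4 248 187.1
```

```text
time: 12.65
eef_pos: [0.5464, 0.0483, 0.2548]
tool_rot: [0.002, -0.062, 0.998, -0.0]
wrist_force: [-2.5, -0.3, 4.7]
gripper_width: 0.0135
grasp_force: 79.6
time: 12.95
eef_pos: [0.5464, 0.0483, 0.2519]
tool_rot: [0.002, -0.062, 0.998, -0.0]
wrist_force: [-2.6, -0.4, 6.2]
gripper_width: 0.0131
grasp_force: 100.9
shift [0.0008 0.0002 0.0078] turn [-0.0004  0.0014  0.0002] t 12.95 mm [546.4  48.3 251.9] F [-2.6 -0.4  6.2] w 13.1 100.91833233833313 q6 -1.75
```

```bash
python3 -m inch '[[[0,0,0.002,0,0,0,5],[0,0,0.004,0,0,0,5],[0,0,0.006,0,0,0,5],[0,0,0.006,0,0,0,5]]]' 100; python3 -m inch '[[[0,0,0.002,0,0,0,5],[0,0,0.004,0,0,0,5],[0,0,0.006,0,0,0,5],[0,0,0.008,0,0,0,5],[0,0,0.008,0,0,0,5]]]' 100; python3 g.py 546 48.4 248 187.1
```

```text
time: 13.35
eef_pos: [0.5464, 0.0483, 0.249]
tool_rot: [0.002, -0.062, 0.998, -0.0]
wrist_force: [-3.0, 0.2, 6.7]
gripper_width: 0.0129
grasp_force: 101.0
time: 13.85
eef_pos: [0.5465, 0.0484, 0.2482]
tool_rot: [0.001, -0.062, 0.998, -0.001]
wrist_force: [-16.9, 0.1, 30.6]
gripper_width: 0.0132
grasp_force: 104.2
shift [0.001  0.0002 0.0003] turn [-0.0005  0.001   0.0004] t 13.85 mm [546.5  48.4 248.2] F [-16.9   0.1  30.6] w 13.2 104.21722054481506 q6 -1.75
```

Home at the predicted height, with the force rising to 30 N. Next: relax, release and look.

```bash
python3 -m inch '[[[0,0,-0.002,0,0,0,5],[0,0,-0.005,0,0,0,5],[0,0,-0.005,0,0,0,18],[0,0,-0.005,0,0,0,24],[0,0,-0.005,0,0,0,34],[0,0,-0.005,0,0,0,40],[0,0,-0.005,0,0,0,40],[0,0,-0.03,0,0,0,40]]]' 40; python3 -m inch '[[[0,0,-0.08,0,0,0,40],[0,0,-0.16,0,0,0,40],[0,0.1,-0.2,0,0,0,40],[0,0.2,-0.2,0,0,0,40],[0,0.3,-0.2,0,0,0,40],[0,0.4,-0.2,0,0,0,40],[0,0.5,-0.2,0,0,0,40],[0,0.6,-0.2,0,0,0,40]]]' 40; python3 - <<'E'
from m import *
a=snap('top','t6');b=snap('side','s6')
f=lambda im,u,v,w,h,k: cv2.resize(im['frame'][v:v+h,u:u+w,::-1],None,fx=k,fy=k,interpolation=cv2.INTER_CUBIC)
cv2.imwrite('pics/c7.png',np.hstack([f(a,280,160,80,90,5),f(b,300,150,80,90,5)]))
for n,s,bx in(('T',a,(280,160,360,250)),('S',b,(300,150,380,225))):
    P=obj(s,bx,.052,.07); P=P[(abs(P[:,:2]-[.5444,.048])<.1).all(1)]; A=np.c_[P[:,:2],np.ones(len(P))]; k=np.linalg.lstsq(A,P[:,2],rcond=None)[0]; print(n,len(P),rect(P),k.round(4),np.median(P[:,2]))
P=cloud(a); print('bench ref',np.median(P[255:275,285:350,2]))
E
```

```text
time: 14.65
eef_pos: [0.5452, 0.0484, 0.2575]
tool_rot: [-0.001, -0.062, 0.998, -0.0]
wrist_force: [-0.5, 0.4, 0.2]
gripper_width: 0.0401
grasp_force: 0.0
time: 15.45
eef_pos: [0.5086, 0.3445, 0.3601]
tool_rot: [0.002, -0.062, 0.998, -0.0]
wrist_force: [0.4, 0.2, 0.1]
gripper_width: 0.0402
grasp_force: 0.0
T 3137 (array([545.2,  47.1]), array([179.3, 166. ]), 7.3) [ 0.0003 -0.001   0.0608] 0.06091819120731756
S 847 (array([545.4,  46.5]), array([177.8, 179.3]), 7.1) [-0.0004 -0.005   0.0628] 0.062355630913253135
bench ref -2.6540317527468105e-05
```

View pics/c7.png

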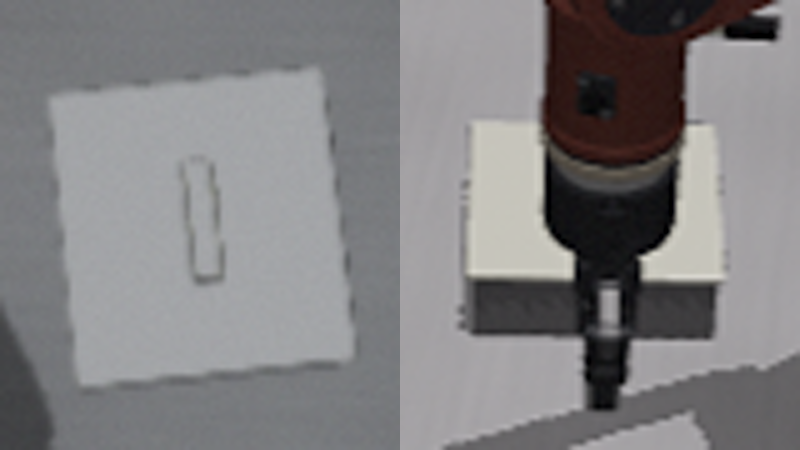

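The lid covers the case squarely. Its top is at 60.9 mm (61 expected) and level to under 0.2 mm across. The arm is clear.

```bash
python3 -c "
from bench import manip
print(manip.hand_in())"
```

```text
the job is handed in; nothing more can be done
None
```

The job is handed in: the swab tube lies flat in the empty lane with its cap at the same end as the two packed tubes, and the lid is pressed home and measures level, finished at about 15.5 s.

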